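# Run the six-well plate through and centre it on the inspection stage

## Task

Two culture plates lie in the slideways of the black inspection stage. With the fingers, tap the six-well plate along its slideway until its middle is at least 3 cm past the stage's white centre line on the other side, then tap it back from the opposite side until its middle stands on the centre line. Keep it down in its slideway, and leave the 24-well plate where it is.

Things in the scene. Friction and masses are not known exactly. Their poses are not given: they have to be found in the camera images.
- stage: Fixed black stage, 216 mm (its x) by 288 mm (its y). Origin: centre of its underside, on the table; z up, y roughly to the robot's left. Two slideways run along its y, side by side, their middles at x = -51 and +51 mm, each 90 mm wide and 268 mm long, floor 20 mm above the table; grey rails and end stops around them rise 5 mm above that floor.
- centre_line (a point): Middle of the thin white centre line, on the stage's middle rail, 25 mm above the table. The line runs along the stage's x (at its y = 0) across both slideways, rails included; in each slideway a round glass window lies on it. Axes as the stage's.
- plate6: White closed six-well plate, 2 by 3 large wells (34 mm across); loose, about 150 g, 86 (x) by 128 (y) by 22 mm high. Lies in either slideway, long side along it, 2 mm play each side: slides only along the stage's y, 70 mm either way; starts 40 to 55 mm off the line. Stops when pushing stops. Too wide to grasp. Black ticks on its long edges mark its middle. Origin: centre of its underside.
- plate24: White 24-well plate in the other slideway, same outside as the six-well plate but with 4 by 6 small wells (16 mm across); loose, off the line to the other side. To be left alone. Origin: centre of its underside.
There are look-alikes about, which are no part of the job. Leave any orange look-alike of the plate6 alone.

How it is judged:
On the way:
1. the six-well plate has been tapped across the centre line, its middle more than 25 mm past it on the side away from where it started (distance of plate6 from where it was at the start of the episode above 0.065 m and (y of plate6 in the frame of stage above 0.025 m or y of plate6 in the frame of stage below -0.025 m)), for 0.1 s.
At the end, for the whole second after the job is handed in: The six-well plate lies at rest, flat in its slideway, its middle within 12 mm of the white centre line; the 24-well plate is within 15 mm of where it started (y of plate6 in the frame of stage between -0.012 and 0.012 m and z of plate6 in the frame of stage below 0.024 m and linear speed of plate6 below 0.01 m/s and distance of plate24 from where it was at the start of the episode below 0.015 m); the robot touches nothing.
It fails at once if the six-well plate is lifted or tipped out of its slideway (its underside's centre more than 8 mm above the slideway's floor, or tilted by more than 10 degrees) (z of plate6 in the frame of stage above 0.028 m or angle between plate6's own z axis and vertical above 0.175 rad).
It fails at once if the 24-well plate is moved by more than 15 mm (distance of plate24 from where it was at the start of the episode above 0.015 m).
It also fails if it takes over 42 s, if anything falls off the work surface, if the arm or the gripper's body presses on something with over 40 N, if the wrist force passes 120 N, or if a joint passes its speed limit or range.

## Robot

A 6-joint arm with a two-finger parallel gripper is mounted at the origin on the work surface. World frame = base frame: x ahead of the robot, y to its left, z up, the work surface at z = 0. Lengths are in m, angles in rad, forces in N, time in s.
With the tool pointing down it reaches from about 0.25 to 0.725 m from the base axis. Payload 4 kg.
Tool frame: the origin (TCP) lies midway between the tips of the shut fingers; the grasp point (between the pads) lies 19 mm behind it; z points along the fingers, y is the direction in which the jaws open and shut (so a half turn about z gives the same grasp; the last joint's range is limited). The gripper opens to 85 mm and grips with 20 to 120 N. Pads are 22 mm wide; open, the fingers measure 114 mm over their backs; the gripper's body (76 mm by 85 mm) begins 54 mm behind the grasp point. The pads swing forward as they close: fully open they stand 13 mm farther back than shut.
Start: joints at [1.257, 0.241, 0.005, 1.335, 0, 1.571], TCP at [0.154, 0.476, 0.209] pointing down, gripper open.
Joint ranges: [-2.72, 2.72], [-1.05, 1.87], [-1.09, 1.28], [-1.99, 2.15], [-1.42, 1.44], [-3.14, 3.14]. Speed limits (rad/s): [2.79, 2.79, 3.14, 3.14, 3.14, 3.14].

## Interface

Orientations are given as a unit quaternion [x, y, z, w].
In Python, from workcell import bot gives the robot as it stands.
- The arm moves only by the shell command python3 -m inch 'ROWS'. ROWS is JSON, a list of rows, each a list of 5 numbers: the shift along the tool's x, y, z scaled (see below), then the turn about the tool's z scaled (see below), then the closure, from 0 (fully open) to 1 (shut). A call has 1 to 10 rows; each row is the pose to reach, as a shift and turn from the pose commanded when the call began, along the tool's axes at that moment; what a row does not reach only later rows make up. The controller multiplies each number of a shift by 100 cm and each number of a turn by 120 degrees. A row lasts 1/8 s, in which the tool goes at most 62.5 mm and 10.7 degrees, less where a joint would pass 70% of its speed; a pose out of reach is approached as far as the arm can. A call with a number of a shift or a turn outside -1 to 1 is refused whole. A call with a gripper value outside its range is refused whole. The fingers move at their own pace and stop on an object; the grip force is fixed at half the most. Time passes only in rows, so rows that repeat a pose let the fingers close. It gives the time, the measured TCP pose, the force and the opening at its end, in the units of the state.
- bot.get_obs(): the state, without advancing time (a new reading comes with each control period).
- bot.camera(name): name is "scene" or "top" or "wrist"; returns the picture (384x512x3 uint8, red, green, blue); there is no depth.
- bot.calibration(name): a dict with "intrinsics" (3x3 intrinsics, pixels), "xyz" and "attitude" of the camera in the world; the wrist camera has in their place "tool_from_camera" (4x4, takes a point from camera to tool coordinates, whose origin is the TCP and whose axes are the flange's). Camera axes: x right, y down, z forward; pixel columns grow to the right and rows downward; lengths in m; the calibration is good to about 2 mm. A picture is of the moment at which its call begins: read the wrist's pose just before it. calibration takes no time and is no camera call.
- bot.job_done(): hands the job in, once; it reports no verdict.
Trained networks look in the newest picture that a camera, given by its name, has taken for a name from the list of things; names that differ only in an ending like _2 or _b are one class to them, and where a whole thing is asked for, a point or a joint stands for the part that bears it (a point fixed in the world has none). Each returns a list of dicts, best first, with "score" (0 to 1); they miss things now and then, are a little off and sometimes report something else, mostly with a low value. They report only what shows in the picture. A call takes as long as a camera call. They do not tell look-alikes from the thing itself.
- bot.masks_of(camera, target): "pixels" (384x512 bool, what is visible of it) and "extent" ([left, top, width, height] as shares, 0 to 1, of the picture: columns of its width, rows of its height, round what is visible of it).
- bot.spot_point(camera, target): "point" ([column, row] as shares, 0 to 1, of the picture: columns of its width, rows of its height: a listed point, or the origin of a listed thing).
The state is a dict: "clock": time; "joint_pos": joint angles; "joint_vel": joint speeds; "tau": joint torques, N m; "eef_pos": TCP position; "tool_rot": TCP orientation; "ft_force": force on the tool from outside, world axes, zero at the start; "ft_torque": the same for the moment, N m; "grip_width": finger opening in m.
Only numpy, scipy, OpenCV 4.12 (cv2) and the standard library are available. Lean on these libraries where they do the work, as an engineer would, in place of code of your own. Each camera call takes 0.05 s, during which the arm holds its last target.

## Working session

There is one attempt and no reset: what is moved stays moved. The work goes in short steps, Python scripts to look and compute and a shell command to move; the robot and the scene stay as the last step left them, time stands still between calls to the robot, and variables do not carry over. Pictures are saved under pics/ and viewed, and the job is handed in when it is done.

```bash
mkdir -p pics
python3 - <<'E'
from workcell import bot
import cv2
for n in ("top","scene"):
    im=bot.camera(n); cv2.imwrite(f"pics/{n}0.png",im[:,:,::-1])
    c=bot.calibration(n); print(n,c)
    for t in ("plate6","plate24","centre_line","stage"):
        print(t,[(round(d['score'],2),[round(d['point'][0]*512,1),round(d['point'][1]*384,1)]) for d in bot.spot_point(n,t)])
o=bot.get_obs();print(o)
E
```

```text
top {'intrinsics': array([[366.1343888 ,   0.        , 249.60555525],
       [  0.        , 366.1343888 , 190.84572677],
       [  0.        ,   0.        ,   1.        ]]), 'xyz': array([ 0.35309199, -0.1034956 ,  0.75462474]), 'attitude': array([-0.69661181,  0.71284806, -0.05132282,  0.06281393])}
plate6 [(0.95, [209.1, 186.4]), (0.68, [347.9, 264.7]), (0.63, [249.5, 134.3])]
plate24 [(0.95, [209.1, 186.4]), (0.68, [347.9, 264.7]), (0.63, [249.5, 134.3])]
centre_line [(0.69, [231.3, 160.0])]
stage [(0.69, [227.2, 163.3])]
scene {'intrinsics': array([[434.77441956,   0.        , 261.26498552],
       [  0.        , 434.77441956, 190.91121411],
       [  0.        ,   0.        ,   1.        ]]), 'xyz': array([0.78512729, 0.09657763, 0.65790348]), 'attitude': array([ 0.4587449 ,  0.84964848, -0.23111085, -0.11932455])}
plate6 [(0.9, [231.1, 94.6]), (0.79, [230.4, 250.0]), (0.55, [310.8, 220.8]), (0.27, [274.1, 239.1])]
plate24 [(0.9, [231.1, 94.6]), (0.79, [230.4, 250.0]), (0.55, [310.8, 220.8]), (0.27, [274.1, 239.1])]
centre_line [(0.58, [273.1, 239.2])]
stage [(0.6, [274.7, 241.5])]
{'clock': 0.5, 'joint_pos': array([1.25701536e+00, 2.40612434e-01, 4.95916160e-03, 1.33520564e+00,
       1.82301916e-05, 1.57077138e+00]), 'joint_vel': array([ 0.00021731, -0.00012296,  0.00091815,  0.00147418, -0.00043384,
       -0.000431  ]), 'tau': array([-8.83693683e-04, -3.71859097e+01,  2.52461547e+01,  2.72423400e-03,
       -6.73233330e-05, -5.41875771e-07]), 'eef_pos': array([0.15431544, 0.47556541, 0.20888463]), 'tool_rot': array([ 1.56235322e-01,  9.87719861e-01, -2.94816131e-05, -1.38925480e-05]), 'ft_force': array([ 0.65843834,  0.70719564, -0.12284102]), 'ft_torque': array([-0.03973814, -0.01670754, -0.02712583]), 'grip_width': 0.08512366906269483}
```

View pics/top0.png

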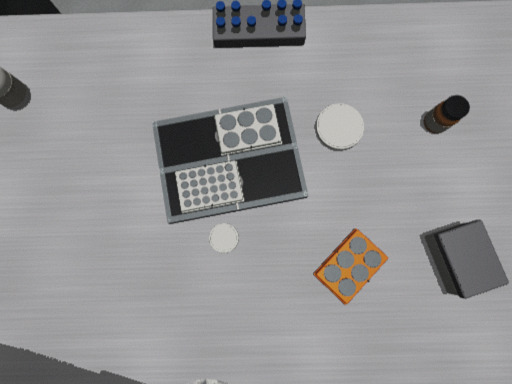

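View pics/scene0.png

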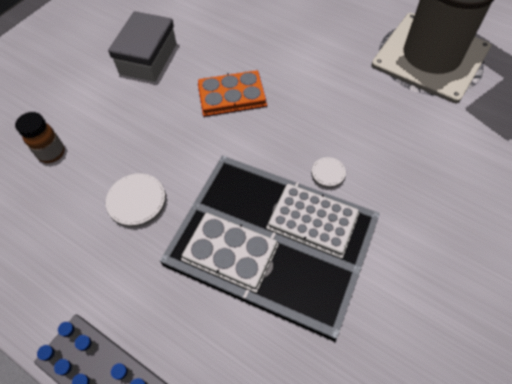

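Run:
```python
import cv2
a=cv2.imread("pics/top0.png")
cv2.imwrite("pics/top0crop.png",cv2.resize(a[60:270,130:400],None,fx=2.8,fy=2.8,interpolation=cv2.INTER_CUBIC))
```

```text
(no output)
```

View pics/top0crop.png

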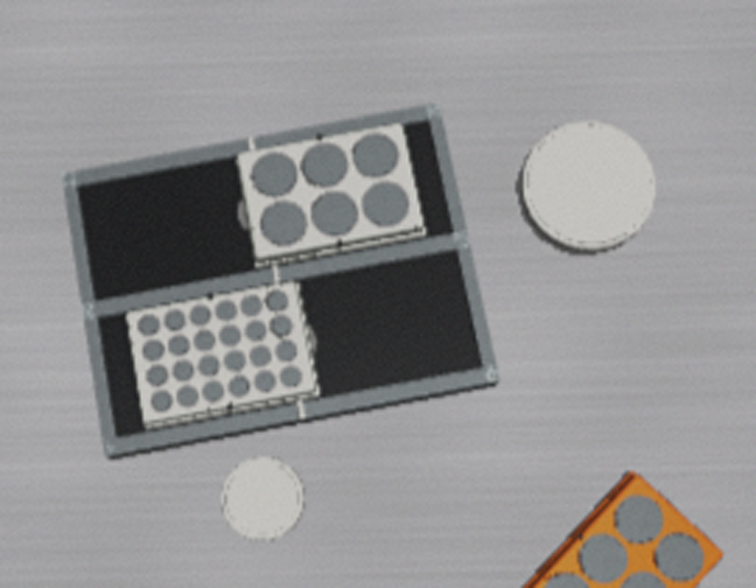

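The candidates for plate6 in the top image are:
- White 2x3 plate at (249,130), in the far slideway. It is white with six large wells, so this is the one.
- Orange six-well plate at (350,265), the look-alike. I leave it alone.
- 24-well plate at (209,186), which stays put.

The enlarged crop confirms the choice. Next I measure poses.

```bash
cat > h.py <<'E'
import numpy as np, cv2
from scipy.spatial.transform import Rotation as R
from workcell import bot
def ray(n,px,z):
    c=bot.calibration(n);K=c['intrinsics'];Rw=R.from_quat(c['attitude']).as_matrix()
    d=Rw@np.linalg.solve(K,[px[0],px[1],1]);t=(z-c['xyz'][2])/d[2];return c['xyz']+t*d
crop=lambda p:(130+(p[0]+.5)/2.8-.5,60+(p[1]+.5)/2.8-.5)
E
python3 - <<'E'
from h import *
C=[ray("top",crop(p),.025)[:2] for p in [(68,172),(436,104),(497,380),(110,457)]]
C=np.array(C);print(C)
print([np.linalg.norm(C[i]-C[(i+1)%4]) for i in range(4)])
o=C.mean(0);yv=(C[0]-C[1])+(C[3]-C[2]);yaw=np.arctan2(-yv[0],yv[1]);print("centre",o,"yaw",np.degrees(yaw))
Rm=np.array([[np.cos(yaw),-np.sin(yaw)],[np.sin(yaw),np.cos(yaw)]])
for nm,p,z in [("lineL",(251,143),.025),("lineM",(276,273),.025),("lineR",(303,409),.025),("tick6a",(319,135),.042),("tick6b",(340,242),.042),("t24a",(210,296),.042),("t24b",(230,406),.042)]:
    w=ray("top",crop(p),z)[:2];print(nm,w.round(4),(Rm.T@(w-o)).round(4))
print("slideway mid",o+Rm@[.051,0])
E
```

```text
[[ 0.62502513  0.10419207]
 [ 0.67066783 -0.17248497]
 [ 0.46007837 -0.20836927]
 [ 0.41123492  0.06968299]]
[np.float64(0.28041655039924773), np.float64(0.21362491049596882), np.float64(0.28230965772410266), np.float64(0.21655745071852797)]
centre [ 0.54175156 -0.05174479] yaw 9.666331752601709
lineL [ 0.6439 -0.0331] [0.1038 0.0013]
lineM [ 0.5432 -0.0506] [0.0017 0.0009]
lineR [ 0.4424 -0.0687] [-1.007e-01 -1.000e-04]
tick6a [ 0.6418 -0.0846] [ 0.0931 -0.0492]
tick6b [ 0.5605 -0.0981] [ 0.0107 -0.0489]
t24a [ 0.5231 -0.0044] [-0.0104  0.0498]
t24b [ 0.4437 -0.0183] [-0.0911  0.0494]
slideway mid [ 0.59202748 -0.04318138]
```

```bash
cat >> h.py <<'E'
O=np.array([.5425,-.051]);YAW=np.radians(9.8)
RM=np.array([[np.cos(YAW),-np.sin(YAW)],[np.sin(YAW),np.cos(YAW)]])
def st(w): return RM.T@(np.asarray(w)[:2]-O)
def togo(sx,sy,z):
    o=bot.get_obs();p=o['eef_pos'];T=R.from_quat(o['tool_rot']).as_matrix()
    w=np.r_[O+RM@[sx,sy],z];print("t",o['clock'],"tcp stage",st(p).round(4),"z",p[2].round(4),"tool x deg",np.degrees(np.arctan2(T[1,0],T[0,0])).round(2),"shift",(T.T@(w-p)).round(4),"F",o['ft_force'].round(1),"grip",round(o['grip_width'],4))
E
python3 -m inch '[[0,0,0,-0.08,1],[0,0,0,-0.16,1],[0,0,0,-0.2317,1],[0,0,0,-0.2317,1],[0,0,0,-0.2317,1],[0,0,0,-0.2317,1]]'
python3 -c "
from h import *
togo(.051,-.145,.12)"
```

```text
clock: 1.25
eef_pos: [0.1544, 0.4756, 0.2089]
tool_rot: [-0.085, 0.996, 0.0, 0.0]
ft_force: [0.3, -0.5, 0.2]
grip_width: -0.0003
t 1.25 tcp stage [-0.2929  0.585 ] z 0.2089 tool x deg -170.24 shift [-0.3444 -0.7297  0.0889] F [ 0.3 -0.5  0.2] grip -0.0003
```

```bash
python3 -m inch '[[-0.025,-0.053,0,0,1],[-0.05,-0.106,0,0,1],[-0.075,-0.159,0,0,1],[-0.1,-0.212,0,0,1],[-0.125,-0.265,0,0,1],[-0.15,-0.318,0,0,1],[-0.175,-0.371,0,0,1],[-0.2,-0.424,0,0,1],[-0.225,-0.477,0,0,1],[-0.25,-0.53,0,0,1]]'
python3 -m inch '[[-0.025,-0.053,0,0,1],[-0.05,-0.106,0,0,1],[-0.07,-0.15,0,0,1],[-0.09,-0.19,0,0,1],[-0.0944,-0.1997,0,0,1],[-0.0944,-0.1997,0.04,0,1],[-0.0944,-0.1997,0.08,0,1],[-0.0944,-0.1997,0.089,0,1],[-0.0944,-0.1997,0.089,0,1]]'
python3 - <<'E'
from h import *
togo(.051,-.145,.032)
im=bot.camera("scene");cv2.imwrite("pics/s1.png",cv2.resize(im[:,:,::-1],(780,585)))
E
```

```text
clock: 2.5
eef_pos: [0.4921, -0.0058, 0.2091]
tool_rot: [-0.085, 0.996, 0.0, 0.0]
ft_force: [1.7, -0.3, -0.2]
grip_width: -0.0
clock: 3.62
eef_pos: [0.618, -0.1841, 0.1202]
tool_rot: [-0.086, 0.996, 0.0, -0.0]
ft_force: [0.3, 0.0, 1.5]
grip_width: 0.0001
t 3.625 tcp stage [ 0.0518 -0.144 ] z 0.1202 tool x deg -170.15 shift [ 0.0007 -0.001   0.0882] F [0.3 0.  1.5] grip 0.0001
```

View pics/s1.png

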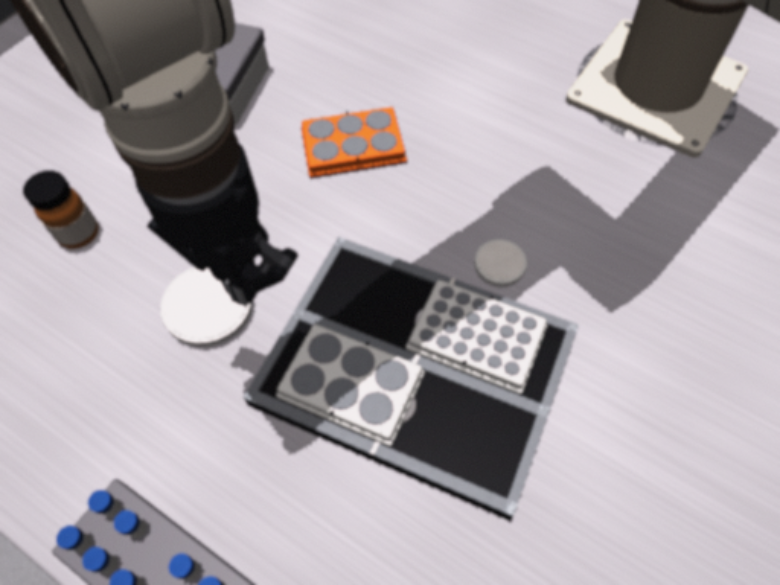

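The picture shows the shut fingers at about (240,290), above the stage's right end and clear of the dish once lowered. The plate is still at (350,385). I descend beside it.

```bash
python3 -m inch '[[0,0,0.03,0,1],[0,0,0.06,0,1],[0,0,0.08,0,1],[0,0,0.087,0,1],[0,0,0.087,0,1]]'
python3 -c "
from h import *
togo(.051,-.113,.033)
cv2.imwrite('pics/s2.png',cv2.resize(bot.camera('scene')[150:340,140:400,::-1],(780,570)))"
```

```text
clock: 4.3
eef_pos: [0.6191, -0.1848, 0.0342]
tool_rot: [-0.086, 0.996, -0.0, 0.001]
ft_force: [0.2, -0.9, 0.1]
grip_width: 0.0002
t 4.3 tcp stage [ 0.0527 -0.1449] z 0.0342 tool x deg -170.17 shift [0.0017 0.0319 0.0012] F [ 0.2 -0.9  0.1] grip 0.0002
```

View pics/s2.png

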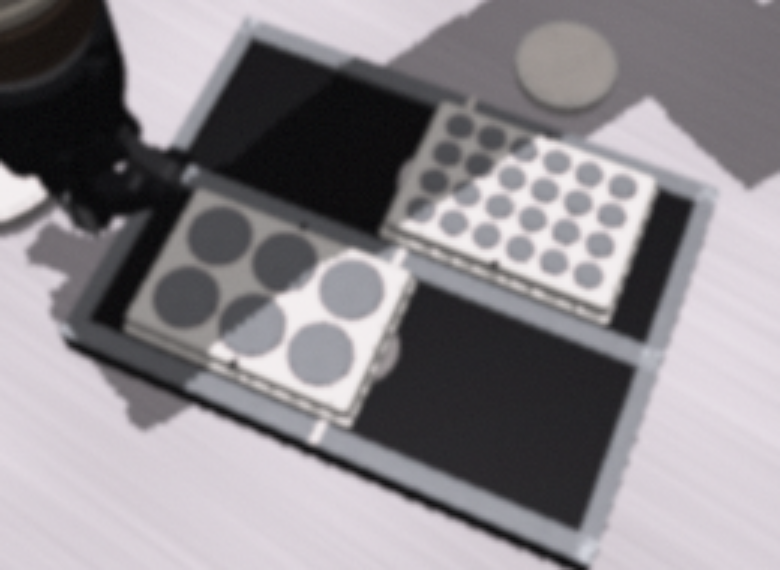

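Run:
```python
from h import *
c=bot.calibration('scene');Rw=R.from_quat(c['attitude']).as_matrix()
def pj(p):
    q=c['intrinsics']@(Rw.T@(np.array(p)-c['xyz']));q=q[:2]/q[2];return ((q-[140,150])*3).round(0)
p=bot.get_obs()['eef_pos'];print("tcp",pj(p))
for s in [(.108,-.144),(-.108,-.144),(.108,.144),(0,-.144),(.051,-.144)]: print(s,pj(np.r_[O+RM@s,.025]))
for s in [(.008,-.113),(.094,-.113),(.094,-.049)]: print(s,pj(np.r_[O+RM@s,.042]))
```

```text
tcp [102. 237.]
(0.108, -0.144) [ 55. 335.]
(-0.108, -0.144) [241.  16.]
(0.108, 0.144) [588. 566.]
(0, -0.144) [154. 165.]
(0.051, -0.144) [109. 242.]
(0.008, -0.113) [194. 182.]
(0.094, -0.113) [115. 321.]
(0.094, -0.049) [229. 370.]
```

```bash
python3 -m inch '[[0.0015,0.008,0,0,1],[0.0015,0.014,0,0,1],[0.0015,0.02,0,0,1],[0.0015,0.026,0,0,1],[0.0015,0.032,0,0,1],[0.0015,0.038,0,0,1],[0.0015,0.044,0,0,1],[0.0015,0.05,0,0,1],[0.0015,0.055,0,0,1],[0.0015,0.055,0,0,1]]'
python3 -c "
from h import *
togo(.051,-.037,.033)
cv2.imwrite('pics/s3.png',cv2.resize(bot.camera('scene')[150:340,140:400,::-1],(780,570)))"
```

```text
clock: 5.6
eef_pos: [0.6073, -0.1303, 0.0329]
tool_rot: [-0.086, 0.996, 0.0, -0.0]
ft_force: [0.1, 0.4, -0.1]
grip_width: -0.0002
t 5.6 tcp stage [ 0.0503 -0.0892] z 0.0329 tool x deg -170.14 shift [-0.0007  0.0522 -0.0001] F [ 0.1  0.4 -0.1] grip -0.0002
```

View pics/s3.png

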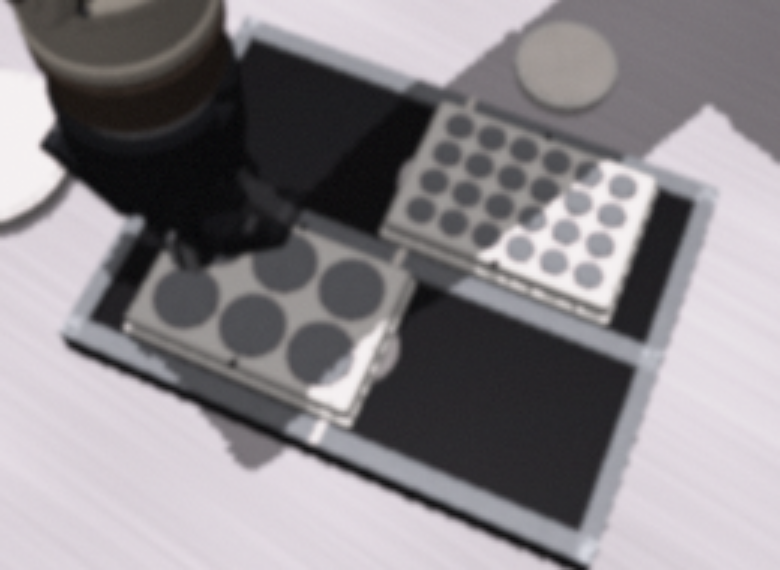

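Run:
```python
from h import *
cv2.imwrite('pics/w3.png',bot.camera('wrist')[:,:,::-1])
cv2.imwrite('pics/t3.png',cv2.resize(bot.camera('top')[60:270,130:400,::-1],None,fx=2.8,fy=2.8))
c=bot.calibration('scene');Rw=R.from_quat(c['attitude']).as_matrix()
def pj(p):
    q=c['intrinsics']@(Rw.T@(np.array(p)-c['xyz']));q=q[:2]/q[2];return ((q-[140,150])*3).round(0)
p=bot.get_obs()['eef_pos']
for d in (0,.01,.02): print("tcp",pj(p+[0,0,d]))
```

```text
tcp [198. 272.]
tcp [196. 264.]
tcp [193. 256.]
```

View pics/w3.png

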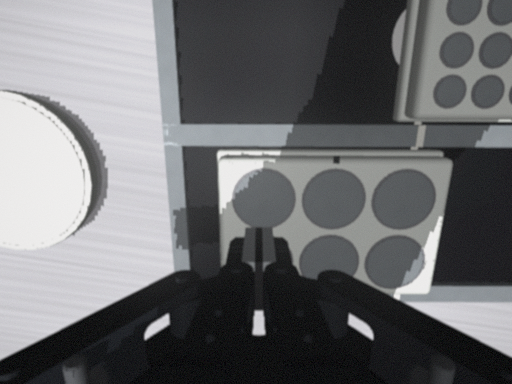

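View pics/t3.png

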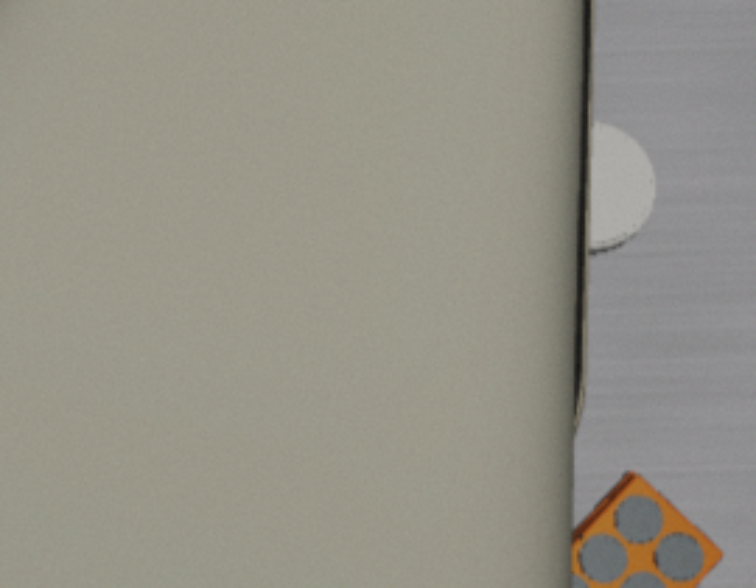

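Run:
```python
from h import *
c=bot.calibration('wrist');o=bot.get_obs()
T=np.eye(4);T[:3,:3]=R.from_quat(o['tool_rot']).as_matrix();T[:3,3]=o['eef_pos']
W=T@c['tool_from_camera'];K=c['intrinsics'];print(K.round(1));print(c['tool_from_camera'].round(4));print("cam z",W[2,3])
def pj(p):
    q=K@(np.linalg.inv(W)@np.r_[p,1])[:3];return (q[:2]/q[2]).round(1)
def ry(px,z):
    d=W[:3,:3]@np.linalg.solve(K,[px[0],px[1],1]);t=(z-W[2,3])/d[2];return W[:3,3]+t*d
print("tip px",pj(o['eef_pos']))
for z in (.025,.042,): 
  print(z,"rail corner/line",st(ry((418,136),z)),st(ry((175,136),z)), "plate",st(ry((218,152),z)),st(ry((450,155),z)),"tick",st(ry((336,159),z)))
```

```text
[[305.9   0.  258.4]
 [  0.  305.9 189.1]
 [  0.    0.    1. ]]
[[-2.000e-04 -9.607e-01 -2.775e-01  7.020e-02]
 [ 1.000e+00 -2.000e-04  1.000e-04  3.000e-04]
 [-2.000e-04 -2.775e-01  9.607e-01 -1.648e-01]
 [ 0.000e+00  0.000e+00  0.000e+00  1.000e+00]]
cam z 0.19771282204330343
tip px [258.  226.4]
0.025 rail corner/line [-0.00092027 -0.00018133] [-0.00091308 -0.13617278] plate [ 0.00809011 -0.11243887] [0.00980115 0.01959229] tick [ 0.01210942 -0.04515462]
0.042 rail corner/line [-0.00278497 -0.00897231] [-0.00277849 -0.13157822] plate [ 0.00533852 -0.11018042] [0.00688114 0.00885501] tick [ 0.00896221 -0.04951891]
```

Run:
```python
import cv2
a=cv2.imread("pics/w3.png")
cv2.imwrite("pics/w3c.png",cv2.resize(a[100:300,145:465],None,fx=2.5,fy=2.5,interpolation=cv2.INTER_CUBIC))
```

```text
(no output)
```

View pics/w3c.png

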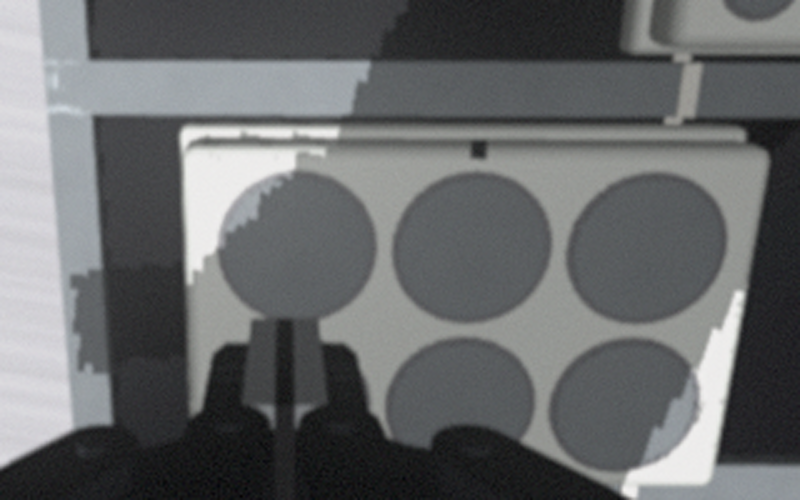

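Run:
```python
from h import *
c=bot.calibration('wrist');M=np.linalg.inv(c['tool_from_camera']);K=c['intrinsics']
for x in (0,.008,.011):
  for z in (0,-.005,-.01,-.015,-.02,-.03,-.04):
    q=K@(M@[x,-.0085,z,1])[:3];print(x,z,(q[:2]/q[2]).round(0))
```

```text
0 0 [243. 226.]
0 -0.005 [243. 230.]
0 -0.01 [242. 234.]
0 -0.015 [242. 238.]
0 -0.02 [242. 242.]
0 -0.03 [240. 251.]
0 -0.04 [239. 261.]
0.008 0 [243. 214.]
0.008 -0.005 [243. 217.]
0.008 -0.01 [242. 220.]
0.008 -0.015 [242. 224.]
0.008 -0.02 [241. 227.]
0.008 -0.03 [240. 236.]
0.008 -0.04 [239. 245.]
0.011 0 [243. 209.]
0.011 -0.005 [243. 212.]
0.011 -0.01 [242. 215.]
0.011 -0.015 [242. 218.]
0.011 -0.02 [241. 222.]
0.011 -0.03 [240. 230.]
0.011 -0.04 [239. 239.]
```

The plate has not moved: its tick is still at (235,362) in the crop. There is also no force, so the fingertips passed over it. The real tips sit higher than the reported TCP by roughly 10–25 mm. I back off, then step down behind the plate with force checks.

```bash
python3 -m inch '[[0,-0.03,0,0,1],[0,-0.055,0,0,1],[0,-0.055,0.003,0,1],[0,-0.055,0.003,0,1]]'
python3 -m inch '[[0,0,0.003,0,1],[0,0,0.003,0,1]]'
python3 -c "
from h import *
togo(.051,-.145,.02)
cv2.imwrite('pics/w4.png',cv2.resize(bot.camera('wrist')[:,:,::-1],(768,576)))
cv2.imwrite('pics/s4.png',cv2.resize(bot.camera('scene')[190:260,130:230,::-1],(800,560),interpolation=cv2.INTER_CUBIC))"
```

```text
clock: 6.25
eef_pos: [0.6161, -0.185, 0.0292]
tool_rot: [-0.085, 0.996, 0.0, -0.001]
ft_force: [-0.4, 0.6, -0.2]
grip_width: 0.0003
clock: 6.5
eef_pos: [0.6164, -0.1841, 0.0265]
tool_rot: [-0.086, 0.996, 0.0, -0.0]
ft_force: [0.1, -0.1, -0.2]
grip_width: -0.0003
t 6.5 tcp stage [ 0.0501 -0.1438] z 0.0265 tool x deg -170.12 shift [-0.0009 -0.0012  0.0065] F [ 0.1 -0.1 -0.2] grip -0.0003
```

View pics/w4.png

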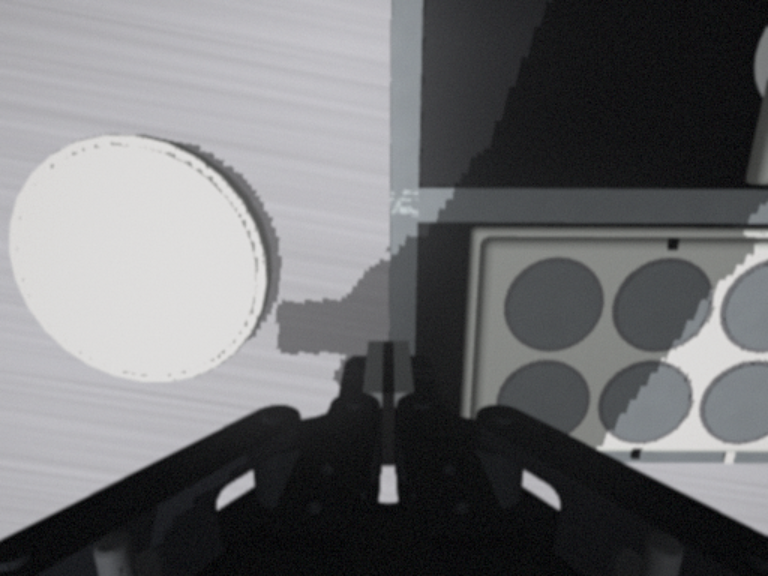

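View pics/s4.png

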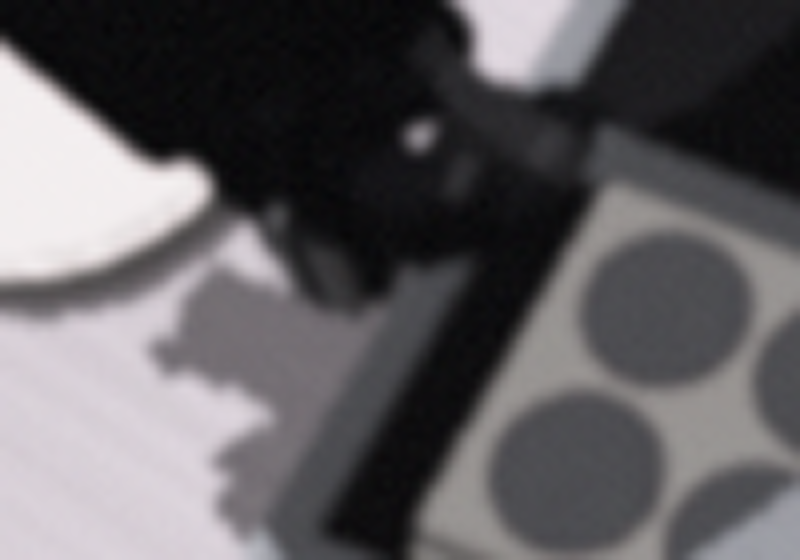

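```bash
python3 -m inch '[[0,0,0.002,0,1],[0,0,0.002,0,1]]'|egrep "pos|force"
python3 -m inch '[[0,0,0.002,0,1],[0,0,0.002,0,1]]'|egrep "pos|force"
python3 -m inch '[[0,0,0.002,0,1],[0,0,0.002,0,1]]'|egrep "pos|force"
python3 -m inch '[[0,0,0.002,0,1],[0,0,0.002,0,1]]'|egrep "pos|force"
```

```text
eef_pos: [0.6166, -0.1847, 0.0248]
ft_force: [-0.9, -0.5, -1.2]
eef_pos: [0.6165, -0.1849, 0.0227]
ft_force: [-0.6, -0.4, 0.6]
eef_pos: [0.6165, -0.1849, 0.0206]
ft_force: [-0.3, 0.5, 0.8]
eef_pos: [0.6165, -0.1848, 0.0187]
ft_force: [-0.4, 0.2, 0.4]
```

```bash
for i in 1 2; do python3 -m inch '[[0,0,0.002,0,1],[0,0,0.002,0,1]]'|egrep "pos|force"; done
python3 -c "
from h import *
cv2.imwrite('pics/s5.png',cv2.resize(bot.camera('scene')[190:260,130:230,::-1],(800,560),interpolation=cv2.INTER_CUBIC))"
```

```text
eef_pos: [0.6166, -0.1849, 0.0167]
ft_force: [-0.3, 0.4, 0.2]
eef_pos: [0.6165, -0.1849, 0.0147]
ft_force: [-0.2, -0.2, 0.1]
```

View pics/s5.png

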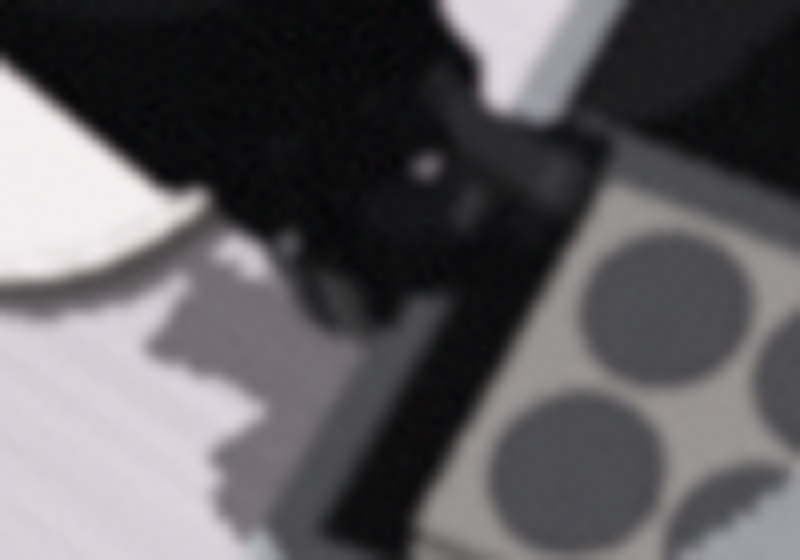

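Run:
```python
from h import *
im=cv2.imread('pics/s5.png')
c=bot.calibration('scene');Rw=R.from_quat(c['attitude']).as_matrix()
o=bot.get_obs();T=R.from_quat(o['tool_rot']).as_matrix()
def pj(p):
    q=c['intrinsics']@(Rw.T@(np.array(p)-c['xyz']));q=q[:2]/q[2];return tuple(int(v) for v in (q-[130,190]+.5)*8)
for z in (0,-.02,-.04,-.06):
  for y,col in ((-.0145,(0,0,255)),(.0145,(0,255,0))):
    for x in (-.011,.011):
      q=pj(o['eef_pos']+T@[x,y,z]);cv2.circle(im,q,4,col,-1);print(z,y,x,q)
for s in [(.108,-.144),(0,-.144)]: cv2.circle(im,pj(np.r_[O+RM@s,.025]),5,(255,255,0),-1)
im=cv2.convertScaleAbs(im,alpha=2.5,beta=20)
cv2.imwrite('pics/s5o.png',im)
```

```text
0 -0.0145 -0.011 (293, 366)
0 -0.0145 0.011 (347, 275)
0 0.0145 -0.011 (419, 418)
0 0.0145 0.011 (471, 326)
-0.02 -0.0145 -0.011 (273, 324)
-0.02 -0.0145 0.011 (328, 232)
-0.02 0.0145 -0.011 (402, 377)
-0.02 0.0145 0.011 (456, 284)
-0.04 -0.0145 -0.011 (252, 280)
-0.04 -0.0145 0.011 (309, 186)
-0.04 0.0145 -0.011 (384, 334)
-0.04 0.0145 0.011 (440, 239)
-0.06 -0.0145 -0.011 (230, 233)
-0.06 -0.0145 0.011 (288, 138)
-0.06 0.0145 -0.011 (365, 289)
-0.06 0.0145 0.011 (422, 192)
```

View pics/s5o.png

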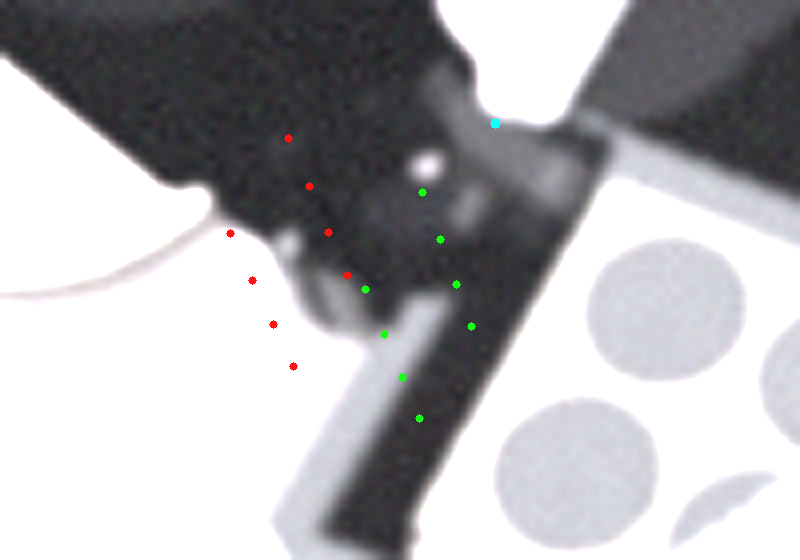

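The overlay and the wrist view agree: the tips sit about 25–30 mm above the reported TCP. I keep stepping down and watch the force.

```bash
for i in 1 2 3; do python3 -m inch '[[0,0,0.002,0,1],[0,0,0.002,0,1]]'|egrep "pos|force"; done
python3 -c "
from h import *
togo(.051,-.145,.006)
cv2.imwrite('pics/w6.png',cv2.resize(bot.camera('wrist')[190:310,190:350,::-1],(800,600),interpolation=cv2.INTER_CUBIC))"
```

```text
eef_pos: [0.6166, -0.1849, 0.0127]
ft_force: [0.4, -0.1, 0.0]
eef_pos: [0.6165, -0.1849, 0.0106]
ft_force: [0.4, 0.3, 0.6]
eef_pos: [0.6165, -0.1848, 0.0087]
ft_force: [0.1, 0.5, -0.3]
t 8.9 tcp stage [ 0.0502 -0.1445] z 0.0087 tool x deg -170.17 shift [-0.0008 -0.0005  0.0027] F [ 0.1  0.5 -0.3] grip 0.0
```

View pics/w6.png

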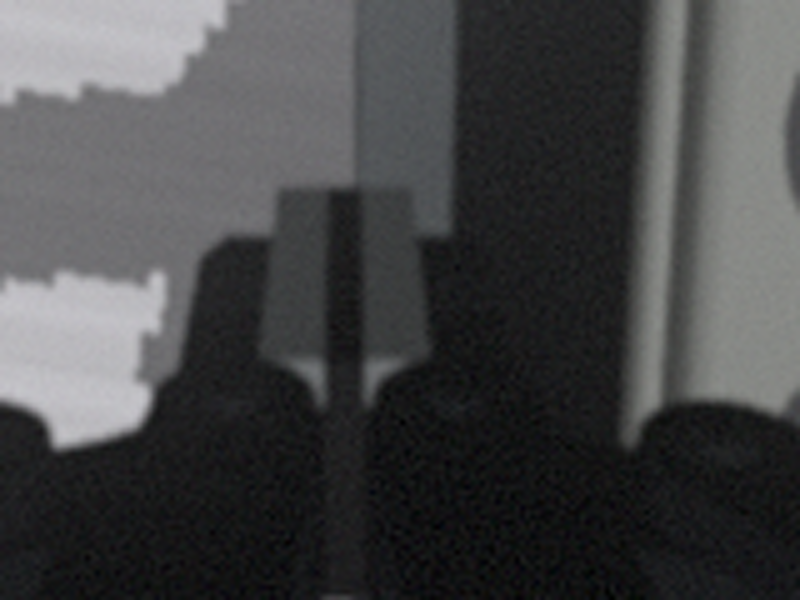

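```bash
python3 -m inch '[[0,0.008,0,0,1],[0,0.014,0,0,1],[0,0.02,0,0,1],[0,0.025,0,0,1],[0,0.03,0,0,1],[0,0.03,0,0,1]]'
python3 -c "
from h import *
cv2.imwrite('pics/w7.png',cv2.resize(bot.camera('wrist')[:,:,::-1],(768,576),interpolation=cv2.INTER_CUBIC))"
```

```text
clock: 9.7
eef_pos: [0.6116, -0.1547, 0.009]
tool_rot: [-0.086, 0.996, 0.0, -0.0]
ft_force: [0.7, 0.3, -0.4]
grip_width: 0.0002
```

View pics/w7.png

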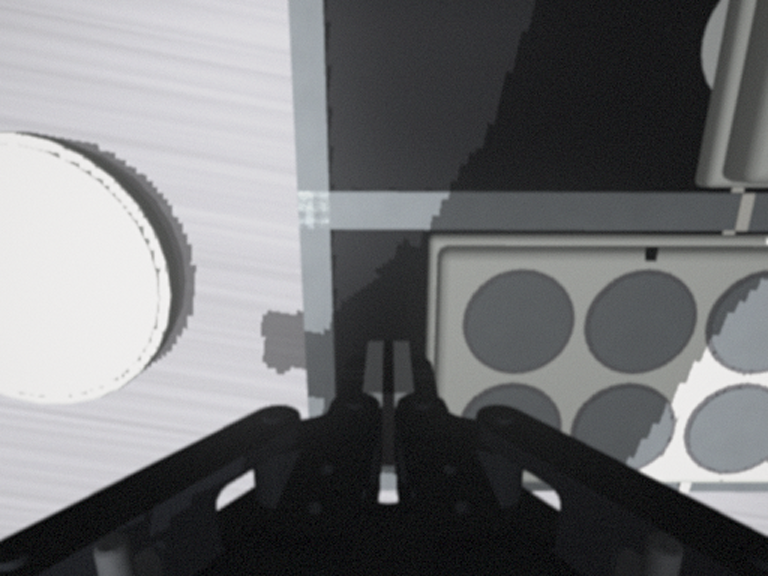

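```bash
python3 -m inch '[[0,0.006,0,0,1],[0,0.012,0,0,1],[0,0.018,0,0,1],[0,0.024,0,0,1],[0,0.03,0,0,1],[0,0.03,0,0,1]]'
python3 -c "
from h import *
cv2.imwrite('pics/w8.png',cv2.resize(bot.camera('wrist')[:,:,::-1],(768,576),interpolation=cv2.INTER_CUBIC))"
```

```text
clock: 10.5
eef_pos: [0.6063, -0.1249, 0.0089]
tool_rot: [-0.086, 0.996, 0.0, -0.0]
ft_force: [-0.6, 0.2, 0.2]
grip_width: 0.0001
```

View pics/w8.png

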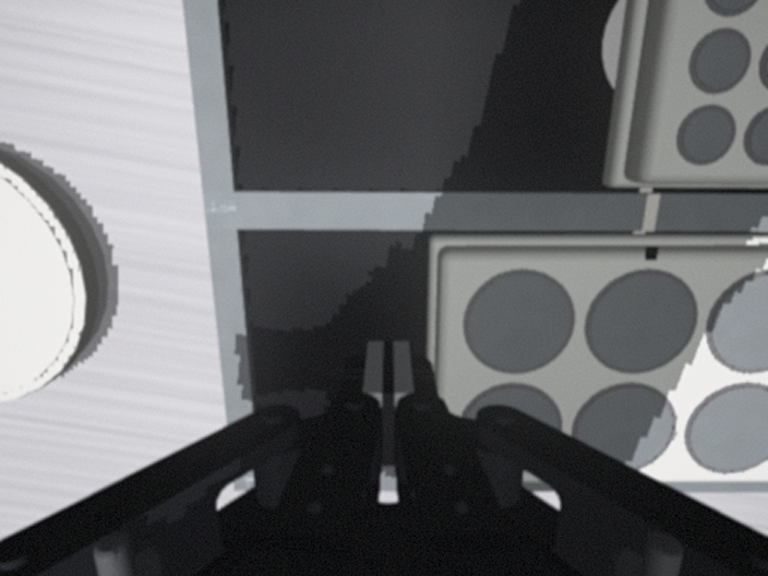

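The plate is moving with the fingers: the tick stays at (651,253) in the wrist view, now near the line at (650,210). I continue to about +40 mm.

```bash
python3 -m inch '[[0,0.006,0,0,1],[0,0.012,0,0,1],[0,0.018,0,0,1],[0,0.024,0,0,1],[0,0.03,0,0,1],[0,0.036,0,0,1],[0,0.042,0,0,1],[0,0.046,0,0,1],[0,0.046,0,0,1]]'
cat >> h.py <<'E'
def wr(px,z,o):
    c=bot.calibration('wrist');T=np.eye(4);T[:3,:3]=R.from_quat(o['tool_rot']).as_matrix();T[:3,3]=o['eef_pos']
    W=T@c['tool_from_camera'];d=W[:3,:3]@np.linalg.solve(c['intrinsics'],[px[0],px[1],1]);t=(z-W[2,3])/d[2];return st(W[:3,3]+t*d)
E
python3 -c "
from h import *
togo(.051,.15,.09)
cv2.imwrite('pics/w9.png',cv2.resize(bot.camera('wrist')[:,:,::-1],(768,576),interpolation=cv2.INTER_CUBIC))
cv2.imwrite('pics/s9.png',cv2.resize(bot.camera('scene')[150:340,140:400,::-1],(780,570)))"
```

```text
clock: 11.68
eef_pos: [0.5985, -0.0798, 0.0089]
tool_rot: [-0.086, 0.996, 0.0, -0.0]
ft_force: [-0.0, 0.6, 0.1]
grip_width: 0.0002
t 11.675 tcp stage [ 0.0503 -0.0379] z 0.0089 tool x deg -170.14 shift [-0.0009  0.188  -0.081 ] F [-0.   0.6  0.1] grip 0.0002
```

View pics/w9.png

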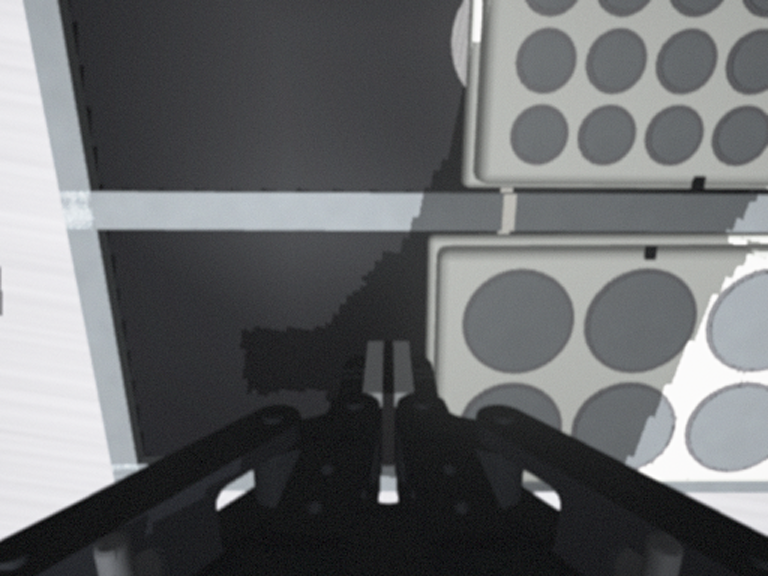

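View pics/s9.png

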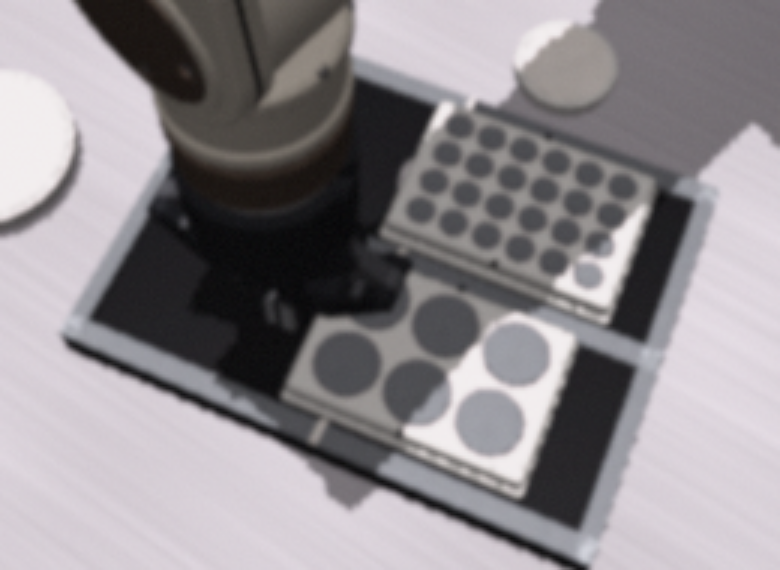

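```bash
python3 -c "
from h import *
o=bot.get_obs()
print('tick',wr((434,168.7),.042,o),'line',wr((338,140.7),.025,o))"
python3 -m inch '[[0,-0.01,0,0,1],[0,-0.01,-0.04,0,1],[0,-0.01,-0.08,0,1],[0,0.04,-0.08,0,1],[0,0.09,-0.08,0,1],[0,0.14,-0.08,0,1],[0,0.17,-0.08,0,1],[0,0.175,-0.08,0,1],[0,0.175,-0.08,0,1]]'
python3 -c "
from h import *
o=bot.get_obs()
togo(.051,.137,.009)
cv2.imwrite('pics/w10.png',cv2.resize(bot.camera('wrist')[:,:,::-1],(768,576),interpolation=cv2.INTER_CUBIC))"
```

```text
tick [0.00868986 0.03916567] line [-0.00142977  0.00048223]
clock: 12.9
eef_pos: [0.569, 0.0914, 0.0889]
tool_rot: [-0.086, 0.996, -0.0, 0.0]
ft_force: [-0.9, 0.2, -0.3]
grip_width: -0.0001
t 12.9 tcp stage [0.0504 0.1358] z 0.0889 tool x deg -170.18 shift [-0.0006  0.0012  0.0799] F [-0.9  0.2 -0.3] grip -0.0001
```

View pics/w10.png

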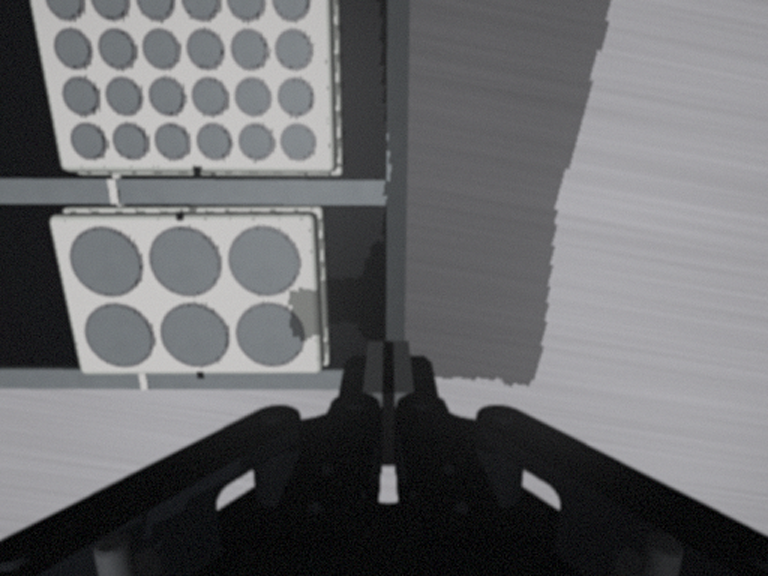

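Both views put the plate's middle near +39 mm, past 30. I descend on the far side and push back, stopping a little short first.

```bash
python3 -c "
from h import *
o=bot.get_obs()
print('tick',wr((120,143.5),.042,o),wr((133.3,250),.042,o),'line',wr((76,127),.025,o),wr((95.3,254.5),.025,o))"
python3 -m inch '[[0,0,0.03,0,1],[0,0,0.06,0,1],[0,0,0.075,0,1],[0,0,0.08,0,1],[0,0,0.08,0,1]]'
python3 -m inch '[[0,-0.008,0,0,1],[0,-0.014,0,0,1],[0,-0.02,0,0,1],[0,-0.026,0,0,1],[0,-0.032,0,0,1],[0,-0.038,0,0,1],[0,-0.044,0,0,1],[0,-0.05,0,0,1],[0,-0.054,0,0,1],[0,-0.054,0,0,1]]'
python3 -c "
from h import *
o=bot.get_obs()
togo(.051,.0768,.009)
cv2.imwrite('pics/w11.png',cv2.resize(bot.camera('wrist')[:,:,::-1],(768,576),interpolation=cv2.INTER_CUBIC))"
```

```text
tick [0.00846706 0.03999675] [0.08969812 0.03989158] line [-0.00138892  0.00149197] [0.10259566 0.00020091]
clock: 13.58
eef_pos: [0.5693, 0.0916, 0.0093]
tool_rot: [-0.085, 0.996, 0.0, 0.0]
ft_force: [1.0, -0.7, 0.5]
grip_width: 0.0
clock: 14.82
eef_pos: [0.5784, 0.0383, 0.0092]
tool_rot: [-0.085, 0.996, -0.0, 0.0]
ft_force: [-0.3, 2.5, 4.6]
grip_width: 0.0004
t 14.825 tcp stage [0.0505 0.0819] z 0.0092 tool x deg -170.2 shift [-0.0005 -0.0051  0.0002] F [-0.3  2.5  4.6] grip 0.0004
```

View pics/w11.png

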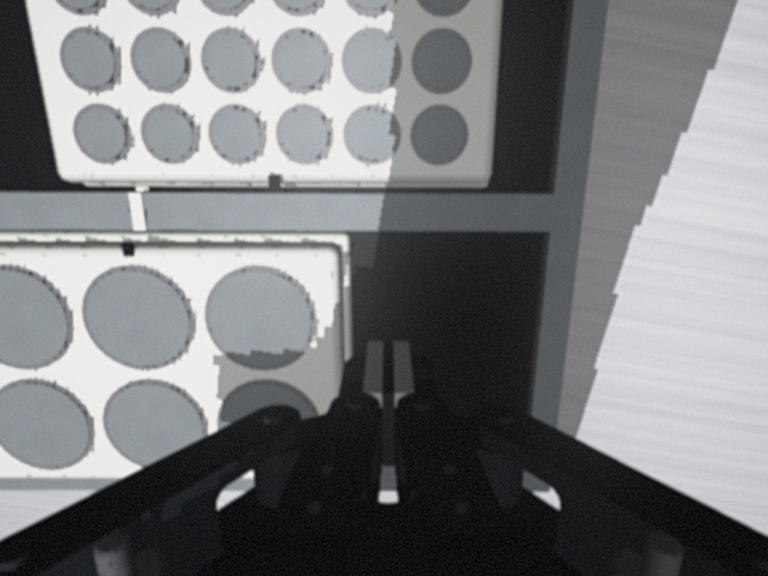

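```bash
python3 -c "
from h import *
o=bot.get_obs()
print('tick',wr((85.3,165.3),.042,o),'line',wr((92,140.7),.025,o))
cv2.imwrite('pics/s11.png',cv2.resize(bot.camera('scene')[150:340,140:400,::-1],(780,570)))"
```

```text
tick [0.00755203 0.00618042] line [-0.00107037  0.00153214]
```

View pics/s11.png

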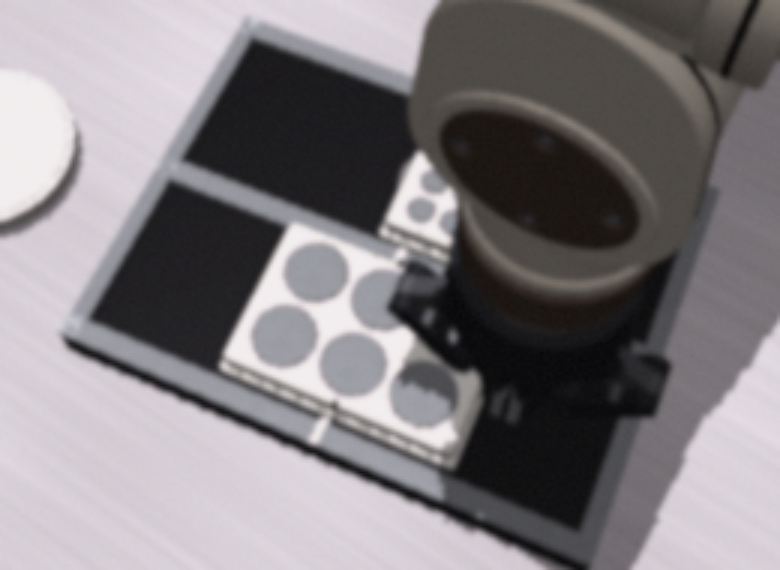

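The middle is about 5 mm short of the line, so I push another 5 mm, back off, lift and check.

```bash
python3 -m inch '[[0,-0.002,0,0,1],[0,-0.004,0,0,1],[0,-0.005,0,0,1],[0,-0.005,0,0,1]]'
python3 -m inch '[[0,0.01,0,0,1],[0,0.02,0,0,1],[0,0.03,0,0,1],[0,0.03,-0.03,0,1],[0,0.04,-0.08,0,1],[0,0.08,-0.14,0,1],[0,0.13,-0.14,0,1],[0,0.18,-0.14,0,1],[0,0.23,-0.14,0,1],[0,0.23,-0.14,0,1]]'
python3 -m inch '[[0.05,0.02,0,0,1],[0.1,0.04,0,0,1],[0.15,0.06,0,0,1],[0.15,0.06,0,0,1]]'
python3 -c "
from h import *
cv2.imwrite('pics/t12.png',cv2.resize(bot.camera('top')[60:270,130:400,::-1],None,fx=2.8,fy=2.8,interpolation=cv2.INTER_CUBIC))
cv2.imwrite('pics/s12.png',cv2.resize(bot.camera('scene')[150:340,140:400,::-1],(780,570)))"
```

```text
clock: 15.42
eef_pos: [0.5789, 0.0344, 0.0091]
tool_rot: [-0.086, 0.996, 0.0, 0.0]
ft_force: [-0.9, 3.7, 6.5]
grip_width: 0.0001
clock: 16.68
eef_pos: [0.5382, 0.2642, 0.1484]
tool_rot: [-0.089, 0.996, 0.0, -0.0]
ft_force: [0.6, -0.1, -0.2]
grip_width: -0.0003
clock: 17.18
eef_pos: [0.3781, 0.293, 0.1486]
tool_rot: [-0.087, 0.996, -0.001, -0.001]
ft_force: [1.1, 0.4, 0.1]
grip_width: -0.0003
```

View pics/t12.png

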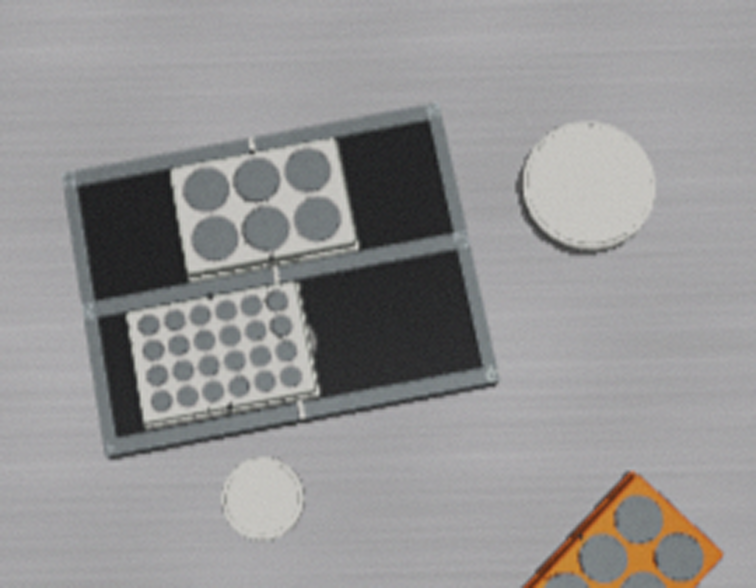

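View pics/s12.png

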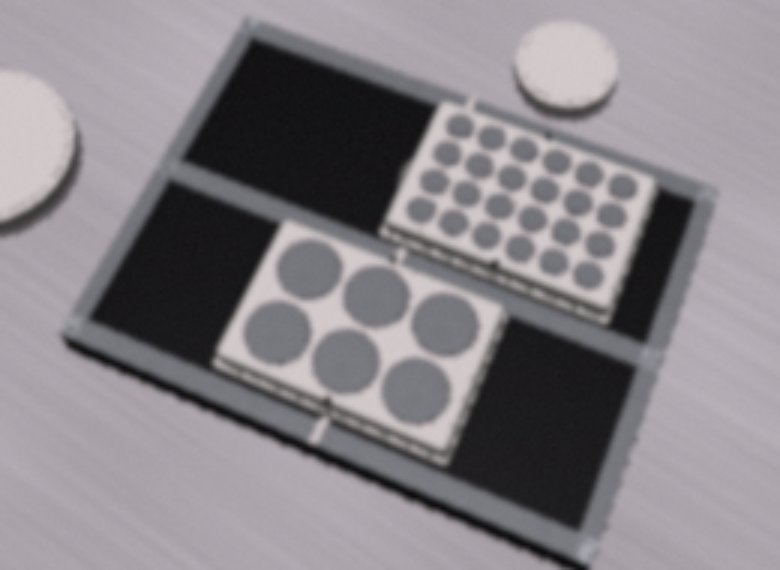

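```bash
python3 -c "
from h import *
print('top tick',st(ray('top',crop((272,259)),.042)),'line',st(ray('top',crop((276,274)),.025)),st(ray('top',crop((251,143)),.025)))
# plate24
print('24',st(ray('top',crop((210,296)),.042)),st(ray('top',crop((230,406)),.042)))
f=lambda p:(140+(p[0]+.5)/3-.5,150+(p[1]+.5)/3-.5)
print('scene ticks',st(ray('scene',f((326,402)),.042)),'line',st(ray('scene',f((320,430)),.025)),st(ray('scene',f((402,256)),.025)))
E"
```

```text
top tick [0.00694225 0.0007635 ] line [5.25485128e-05 4.26564844e-04] [0.10295395 0.00042362]
24 [-0.01114387  0.04917986] [-0.09180319  0.04899186]
scene ticks [0.08948346 0.00093638] line [0.09879559 0.00126332] [-0.00381201  0.00207345]Traceback (most recent call last):
  File "<string>", line 8, in <module>
    E
NameError: name 'E' is not defined
```

Both cameras put the plate within about 1 mm of the line. The 24-well plate's ticks have not moved, and the arm is clear.

```bash
python3 -c "
from workcell import bot
print(bot.job_done())"
```

```text
the job is handed in; nothing more can be done
None
```

The job is handed in: the six-well plate was tapped across the line to about +39 mm, then tapped back from the other side, and now stands on the line. No verdict was reported.

- **Six-well plate:** the last top and scene pictures both put its middle within about 1 mm of the white centre line, flat in its slideway.
- **24-well plate and look-alike:** the 24-well plate's ticks are where they started, to within about 1 mm. The orange look-alike was not touched.
- **Arm:** it stands clear of everything. The handover came about 17 s into the 42 s allowed.

**What disagreed:** the first push, at a reported tool height of 33 mm, passed over the plate without moving it. The fingertips sit roughly 20–25 mm higher than the reported tool position, so I repeated the push at a reported height of 9 mm. At the end of the return push the wrist read about 6.5 N upwards, so the fingers may have been pressing lightly on the plate. It showed no visible tilt afterwards.

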